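Put the emergency torch's battery stick on charge

TASK

Put the emergency torch's battery on charge: pick up the open torch barrel, tip it mouth-down over the mat until the battery stick slides part-way out (between a quarter and three quarters of its length showing, not dropping out), and lay the barrel back down on the mat with the stick poking out. Then let go of the barrel, take the stick by its exposed end, draw it out and lay it, without dropping it, in the charger's cradle with its button towards the fixed plus contact, and slide the red minus contact up until the stick is held touching both contacts. Leave the barrel lying on the mat and do not disturb the other things.

Things in the scene. Friction and masses are not known exactly. Their poses are not given: they have to be found in the camera images.
- torch_barrel: torch barrel without its head: dark tube 155 mm long lying level on the mat, tail closed by a black cap, bright steel thread at the open mouth. Grip section 36 mm across (flat-sided); yellow anti-roll collars 42 mm across, so its axis lies 21 mm above what it rests on and it does not roll. 160 g. Origin: on the axis half-way along, about the balance point (stick inside). x: along the axis, out of the mouth
- barrel_mouth (a point): centre of the barrel's open mouth, 77.5 mm from its origin; axes as torch_barrel (x points out). Bore 29 mm wide, 139 mm deep, smooth: the stick begins to slide in it at 11 to 18 degrees of tilt and stays put when level. The yellow collars span 6 to 22 mm behind the mouth and the last 16 mm at the tail
- battery_stick: rechargeable battery stick: smooth orange cylinder with steel ends, 26 mm in diameter, 100 mm long, 140 g; its brass plus button (3 mm long, 10 mm wide, within the 100 mm) is at the front. It starts inside the barrel, button towards the mouth and 14 to 34 mm inside it, with 1.5 mm of play all round. Origin: on its axis, half-way along. x: along the axis towards the button
- battery_tip (a point): end face of the plus button of the battery stick, 50 mm in front of its origin
- battery_tail (a point): flat tail end of the battery stick, 50 mm behind its origin
- charger: black charger 250 x 90 mm, fixed. A grey 90 degree V cradle runs along it, 24 mm wide over its upper edges, which are 32 mm above the desk; black deck at 22 mm on both sides. A stick lying in the V has its axis 40.4 mm above the desk. Fixed plus contact at the +x end, red sliding minus contact at the other. Origin: centre of the underside. x: along the cradle to the plus contact; z up
- plus_contact (a point): middle of the brass plate of the fixed plus contact, 95 mm in front of the charger's origin, 40.4 mm above the desk; axes as charger (x points into the plate). It sits on a black housing 66 mm high, 74 mm wide, 28 mm long with three indicator lamps on top
- minus_contact (a point): middle of the brass face of the sliding minus contact, 40.4 mm above the desk; moves with the slide; axes as charger (x points along the cradle to the plus contact)
- slide_tab (a point): centre of the top of the slide's upright red tab, 75 mm above the desk: 14 mm thick along x, 24 mm wide across the cradle, free from 41 mm above the desk upwards; pinch it across its width or push it from behind. It lies 9 mm behind the brass face. A red saddle 62 mm wide, 20 mm long, carries it below 41 mm
- minus_slide (a joint): travel of the minus contact (m): 0 fully back, its brass face then 150 mm from the plus contact; grows to 0.060 towards the plus contact. Friction 2 N, stays where it is left
- desk_mat: green desk mat 280 x 340 mm, 3 mm thick, fixed, under the torch barrel; origin at the centre of its underside
- torch_head: the torch's unscrewed head, standing on its lens on the mat beside the barrel, 54 mm in diameter, 59 mm high; leave alone
- calculator: grey desk calculator 150 x 100 x 18 mm lying beside the charger; leave alone
- marker: white and blue marker pen 140 mm long, 19 mm thick, lying beside the charger; leave alone
- radio: black hand radio with antenna, lying, 190 x 56 x 32 mm; leave alone
- stapler: blue stapler 150 x 36 x 57 mm; leave alone
- mug: blue mug 80 mm in diameter, 90 mm high; leave alone

How it is judged (in metres and radians):
On the way, in this order (a step that is already met when the one before it is completed fails the run):
1. the barrel lies on the mat again, let go and at rest, with 20 to 80 mm of the battery stick showing out of its mouth (x of battery_tip in the frame of barrel_mouth between 0.02 and 0.08 m and angle between the x axis of battery_stick and the x axis of torch_barrel, either way round below 0.25 rad and distance between battery_stick and torch_barrel below 0.12 m and angle between torch_barrel's own x axis and vertical between 1.45 and 1.69 rad and height (world z) of torch_barrel below 0.03 m and x of torch_barrel in the frame of desk_mat between -0.14 and 0.14 m and y of torch_barrel in the frame of desk_mat between -0.17 and 0.17 m and contact force between the fingers and torch_barrel below 0.05 N and linear speed of each of torch_barrel, battery_stick below 0.02 m/s and angular speed of each of torch_barrel, battery_stick below 0.3 rad/s), for 0.2 s.
2. the battery stick, held by the gripper, is drawn clear of the barrel (contact force between the fingers and battery_stick above 0.5 N and distance between battery_stick and torch_barrel above 0.13 m and angle between torch_barrel's own x axis and vertical between 1.45 and 1.69 rad and height (world z) of torch_barrel below 0.03 m and x of torch_barrel in the frame of desk_mat between -0.14 and 0.14 m and y of torch_barrel in the frame of desk_mat between -0.17 and 0.17 m), for 0.1 s.
At the end, for the whole second after the job is handed in: The stick lies in the cradle, in line within 0.05 rad and 3 mm, its button within 3 mm of the plus contact and the minus contact within 3 mm of its tail; the barrel lies level on the mat, its middle over the mat; both at rest and let go (x of battery_tip in the frame of plus_contact above -0.003 m and y of battery_tip in the frame of plus_contact between -0.003 and 0.003 m and z of battery_tip in the frame of plus_contact between -0.003 and 0.003 m and x of battery_tail in the frame of minus_contact below 0.003 m and angle between the x axis of battery_stick and the x axis of charger, either way round below 0.05 rad and angle between torch_barrel's own x axis and vertical between 1.45 and 1.69 rad and height (world z) of torch_barrel below 0.03 m and x of torch_barrel in the frame of desk_mat between -0.14 and 0.14 m and y of torch_barrel in the frame of desk_mat between -0.17 and 0.17 m and linear speed of each of torch_barrel, battery_stick below 0.02 m/s and angular speed of each of torch_barrel, battery_stick below 0.3 rad/s and contact force between the fingers and battery_stick below 0.05 N and contact force between the fingers and torch_barrel below 0.05 N); the robot touches nothing.
It fails at once if the battery stick is let go in the air (out of the barrel, not held, its axis more than 60 mm above the desk) (distance between battery_stick and torch_barrel above 0.128 m and height (world z) of battery_stick above 0.06 m and contact force between the fingers and battery_stick below 0.05 N).
It fails at once if one of the other things is moved by more than 25 mm or knocked over (distance of any of torch_head, calculator, marker, radio, stapler, mug from where it was at the start of the episode above 0.025 m or angle between any of torch_head, calculator, marker, radio, stapler, mug's own z axis and vertical above 0.5 rad).
It also fails if it takes over 61 s, if anything falls off the work surface, if the arm or the gripper's body presses on something with over 40 N, if the wrist force passes 120 N, or if a joint passes its speed limit or range.

ROBOT

A 6-joint arm with a two-finger parallel gripper is mounted at the origin on the work surface. World frame = base frame: x ahead of the robot, y to its left, z up, the work surface at z = 0. Lengths are in m, angles in degrees, forces in N, time in s.
With the tool pointing down it reaches from about 0.375 to 0.9 m from the base axis. Payload 3.1 kg.
Tool frame: the origin (TCP) lies at the very end of the fingers, on their centre line; the grasp point (between the pads) lies 19 mm behind it; z points along the fingers, y is the line along which they close (so a half turn about z gives the same grasp; the last joint's range is limited). The gripper opens to 87 mm and grips with 3 to 60 N. Pads are 19 mm wide; open, the fingers measure 117 mm over their backs; the gripper's body (75 mm by 190 mm) begins 51 mm behind the grasp point.
Start: joints at [-85.629, 30.224, 82.088, -0, 67.689, -10.227], TCP at [0.158, -0.605, 0.223] pointing down, gripper open.
Joint ranges: [-176.69, 176.69], [-43.24, 126.21], [12.49, 139.97], [-82, 262], [0, 151.66], [-163.58, 163.58]. Speed limits (degrees/s): [159.86, 159.86, 180, 180, 180, 180].

INTERFACE

Orientations are given as a 3x3 rotation matrix whose columns are the frame's x, y, z axes.
In Python, from rig import robot, vision, order, models gives the robot as it stands. The module is installed in compiled form; this text tells all that it offers.
- The arm moves only by the tool drive_tool, never from a script. Its argument "rows" is a list of rows, each a list of 2 entries, a list of its own where there are three numbers: the shift along the tool's x, y, z in cm, then the turn about the tool's z in rad. In form: [[[x, y, z], roll], ...]. A call has 1 to 5 rows; each row is the pose to reach, as a shift and turn from the pose commanded when the call began, along the tool's axes at that moment; what a row does not reach only later rows make up. A row lasts 1/8 s, in which the tool goes at most 62.5 mm and 10.7 degrees, less where a joint would pass 70% of its speed; a pose out of reach is approached as far as the arm can. A call with a gripper value outside its range is refused whole. "jaw" is the opening, from 0 (shut) to 1 (fully open), set as the call begins (left out, the last holds). The fingers move at their own pace and stop on an object; the grip force is fixed at half the most. Time passes only in rows, so rows that repeat a pose let the fingers close. It gives the time, the measured TCP pose, the force, the opening and the grip force at its end, in the units of the state.
- robot.get_state(): the state, without advancing time (a new reading comes with each control period).
- vision.camera(name): name is "scene" or "top"; returns a dict with "img" (384x512x3 uint8, blue, green, red), "vertical_fov" (degrees; the focal length in pixels is half the picture's height over the tangent of half this angle, whatever the lens; pixels are square), "cx", "cy" (the principal point, pixels), "extrinsics" (4x4, takes a point from world to camera coordinates). Camera axes: x right, y down, z forward; pixel columns grow to the right and rows downward; lengths in m; the calibration is good to about 2 mm. A picture is of the moment at which its call begins. There is no depth.
- order.job_done(): hands the job in; it is judged then, once.
Trained networks look in the newest picture that a camera, given by its name, has taken for a name from the list of things; names that differ only in an ending like _2 or _b are one class to them, and where a whole thing is asked for, a point or a joint stands for the part that bears it (a point fixed in the world has none). Each returns a list of dicts, best first, with "conf" (0 to 1); they miss things now and then, are a little off and sometimes report something else, mostly with a low value. They report only what shows in the picture. A call takes as long as a camera call.
- models.look_for(camera, query): "centre" ([x, y, z] in m, in world coordinates, good to about 4 mm: the middle of the surface that is visible of it).
- models.cut_out(camera, query): "region" (384x512 bool, what is visible of it).
- models.mark_of(camera, query): "centre" ([x, y, z] in m, in world coordinates, good to about 4 mm: a listed point, or the origin of a listed thing).
The state is a dict: "time_s": time; "q": joint angles; "qvel": joint speeds; "joint_torque": joint torques, N m; "eef_pos": TCP position; "tool_rot": TCP orientation; "ft_force": force on the tool from outside, world axes, zero at the start; "moment": the same for the moment, N m; "finger_gap": finger opening in m; "finger_force": force on a finger pad.
Only numpy, scipy, OpenCV 4.12 (cv2) and the standard library are available. Lean on these libraries where they do the work, as an engineer would, in place of code of your own. Each camera call takes 0.05 s, during which the arm holds its last target. There are 200 camera calls.

## Working session

There is one attempt and no reset: what is moved stays moved. The work goes in short steps, Python scripts to look and compute and a tool call to move; the robot and the scene stay as the last step left them, time stands still between calls to the robot, and variables do not carry over. Pictures are saved under pics/ and viewed, at most 10 in all, crops included, and the job is handed in when it is done.

Besides the shell and the picture viewer there is one more tool, called by a JSON object that holds its "api" and its "payload", one argument or row to a line. drive_tool: Moves the arm, as the interface text tells. Its arguments: {"type":"object","properties":{"rows":{"type":"array"},"jaw":{"type":"number"}},"required":["rows"]}

```bash
mkdir -p pics
cat > h.py <<'E'
import numpy as np, cv2
from rig import robot, vision, order, models
def proj(c,P):
    P=np.atleast_2d(P); E=np.array(c["extrinsics"]); Q=P@E[:3,:3].T+E[:3,3]
    f=192/np.tan(np.radians(c["vertical_fov"])/2)
    return np.c_[c["cx"]+f*Q[:,0]/Q[:,2], c["cy"]+f*Q[:,1]/Q[:,2]]
def unproj(c,uv,z):
    E=np.array(c["extrinsics"]); f=192/np.tan(np.radians(c["vertical_fov"])/2)
    uv=np.atleast_2d(uv); d=np.c_[(uv[:,0]-c["cx"])/f,(uv[:,1]-c["cy"])/f,np.ones(len(uv))]@E[:3,:3]
    o=-E[:3,:3].T@E[:3,3]; return o+d*((z-o[2])/d[:,2])[:,None]
E
python3 - <<'E'
from h import *
s=robot.get_state(); print(s)
for n in("top","scene"):
    c=vision.camera(n); cv2.imwrite(f"pics/{n}0.png",c["img"]); E=np.array(c["extrinsics"]); print(n,c["vertical_fov"],-E[:3,:3].T@E[:3,3])
    for q in("torch_barrel","barrel_mouth","battery_tip","charger","plus_contact","minus_contact","slide_tab","desk_mat","torch_head","calculator","marker","mug","radio","stapler"):
        r=models.mark_of(n,q)
        print(q,[(np.round(x["centre"],3).tolist(),round(x["conf"],2)) for x in r[:2]])
E
```

```text
{'time_s': 0.0, 'q': array([-8.56248294e+01,  3.02766234e+01,  8.21563069e+01, -9.91582894e-04,
        6.76898421e+01, -1.02291989e+01]), 'qvel': array([-0.05838576,  0.02768651,  0.03018286,  0.07967964,  0.16428125,
        0.00428442]), 'joint_torque': array([-1.84284501e-03, -4.40039492e+01, -1.76592672e+01,  6.30708318e-02,
        5.81004610e-02, -1.56104475e-04]), 'eef_pos': array([ 0.15753615, -0.60406097,  0.2215972 ]), 'tool_rot': array([[ 9.67688316e-01,  2.52149342e-01, -1.79430373e-04],
       [ 2.52149142e-01, -9.67686029e-01,  2.13531461e-03],
       [ 3.64785909e-04, -2.11156222e-03, -9.99997704e-01]]), 'ft_force': array([ 0.20564465, -0.02211458,  0.12165262]), 'moment': array([0.01850393, 0.01204571, 0.02842752]), 'finger_force': 0.0, 'finger_gap': 0.08724644867024577}
top 43.533440148882235 [3.42030531e-01 3.67531007e-04 1.23201688e+00]
torch_barrel [([0.514, 0.206, 0.024], 0.81)]
barrel_mouth [([0.59, 0.188, 0.024], 0.61), ([0.533, -0.217, 0.001], 0.47)]
battery_tip []
charger [([0.533, -0.217, 0.003], 0.97), ([0.749, 0.002, 0.001], 0.6)]
plus_contact [([0.626, -
[... 378 characters left out ...]

stapler [([0.746, -0.182, -0.004], 0.94), ([0.751, 0.0, 0.001], 0.16)]
scene 43.032411569684875 [ 1.5256956  -0.21202683  0.96011622]
torch_barrel [([0.516, 0.207, 0.027], 0.92)]
barrel_mouth [([0.589, 0.186, 0.028], 0.83)]
battery_tip []
charger [([0.533, -0.215, 0.002], 0.69)]
plus_contact []
minus_contact [([0.491, -0.213, 0.04], 0.72)]
slide_tab [([0.48, -0.208, 0.076], 0.59)]
desk_mat [([0.54, 0.227, -0.003], 0.81)]
torch_head [([0.452, 0.117, 0.004], 0.67), ([0.752, -0.001, 0.001], 0.55)]
calculator [([0.466, -0.36, -0.003], 0.72)]
marker [([0.568, -0.12, -0.001], 0.73)]
mug [([0.752, -0.001, -0.001], 0.94)]
radio [([0.743, 0.164, 0.002], 0.78)]
stapler [([0.751, -0.18, 0.002], 0.57)]
```

View pics/top0.png

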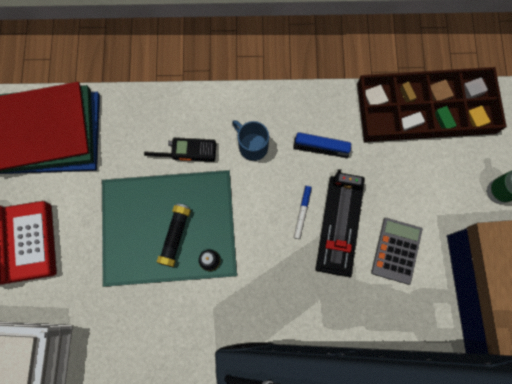

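View pics/scene0.png

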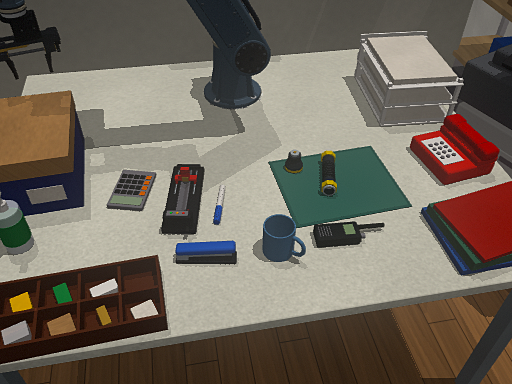

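The top view shows the barrel around (175,235) with its mouth up at (181,211), the torch head at (208,260), and the charger at (340,222) with its red slide near (340,245). The network positions agree with the picture. Next I refine the axes from the masks.

Run:
```python
from h import *
for n in("top","scene"):
  c=vision.camera(n)
  for q,z in(("torch_barrel",.024),("charger",.022),("slide_tab",.06),("torch_head",.03)):
    r=models.cut_out(n,q)
    if not r: print(q,"none"); continue
    v,u=np.nonzero(r[0]["region"]); P=unproj(c,np.c_[u,v],z)[:,:2]
    m=P.mean(0); w,V=np.linalg.eigh(np.cov((P-m).T)); d=V[:,1]*np.sign(V[0,1]); t=(P-m)@d; s=(P-m)@V[:,0]
    rc=cv2.minAreaRect((P*1000).astype(np.float32))
    print(n,q,len(u),m.round(4),"ang",np.degrees(np.arctan2(d[1],d[0])).round(2),"len",np.ptp(t).round(4),"wid",np.ptp(s).round(4),"rect",np.round(rc[0],1),np.round(rc[1],1),round(rc[2],1))
```

```text
top torch_barrel 996 [0.5142 0.2068] ang -16.73 len 0.1616 wid 0.0472 rect [516.2 206.4] [ 47.2 161.5] 73.6
top charger 3664 [ 0.5366 -0.2154] ang -11.56 len 0.272 wid 0.0949 rect [ 544.  -216.4] [ 93.7 271.9] 79.2
top slide_tab 988 [0.5123 0.1997] ang -16.03 len 0.1554 wid 0.0454 rect [511.8 200.9] [ 45.3 155.4] 73.3
top torch_head 385 [0.4501 0.1163] ang -86.51 len 0.055 wid 0.0529 rect [450.6 115.9] [51.5 53.9] 44.8
scene torch_barrel 579 [0.52   0.2041] ang -17.06 len 0.1938 wid 0.0439 rect [514.7 205.9] [ 42.5 193.6] 73.6
scene charger 2325 [ 0.5517 -0.2194] ang -11.27 len 0.2758 wid 0.095 rect [ 542.2 -218. ] [ 94.2 275.9] 78.3
scene slide_tab 247 [ 0.4995 -0.2081] ang 20.62 len 0.078 wid 0.0584 rect [ 493.7 -205. ] [62.3 67.1] 79.9
scene torch_head 314 [0.4609 0.115 ] ang -16.8 len 0.1035 wid 0.0507 rect [456.4 115.4] [ 50.2 103.1] 75.3
```

{"api": "drive_tool", "payload": {
  "rows": [
    [[5.5,-3.6,0],0.12],
    [[11,-7.2,0],0.25],
    [[16.5,-10.8,0],0.37],
    [[22,-14.4,0],0.48],
    [[27,-18,0],0.545]
  ],
  "jaw": 0.75
}}

```text
time_s: 2.62
eef_pos: [0.367, -0.3705, 0.2228]
tool_rot: [[0.957, -0.289, 0.001], [-0.289, -0.957, -0.001], [0.001, 0.001, -1.0]]
ft_force: [0.3, -0.4, -0.1]
finger_gap: 0.0655
finger_force: 0.0
```

{"api": "drive_tool", "payload": {
  "rows": [
    [[-1,-5.9,0],0],
    [[-2,-11.8,0],0],
    [[-3,-17.6,0],0],
    [[-4,-23.4,0],0],
    [[-5,-29.3,0],0]
  ]
}}

```text
time_s: 3.25
eef_pos: [0.402, -0.0751, 0.2229]
tool_rot: [[0.958, -0.287, 0.001], [-0.287, -0.958, -0.001], [0.002, 0.0, -1.0]]
ft_force: [0.0, 0.1, -0.4]
finger_gap: 0.0651
finger_force: 0.0
```

{"api": "drive_tool", "payload": {
  "rows": [
    [[-1,-5.9,2],0],
    [[-2,-11.8,4],0],
    [[-3,-17.6,6],0],
    [[-4,-23.4,8],0],
    [[-4.9,-29.2,10],0]
  ]
}}

```text
time_s: 3.88
eef_pos: [0.4388, 0.2192, 0.1221]
tool_rot: [[0.958, -0.286, 0.001], [-0.286, -0.958, 0.0], [0.001, -0.001, -1.0]]
ft_force: [1.1, 0.0, 0.5]
finger_gap: 0.0656
finger_force: 0.0
```

{"api": "drive_tool", "payload": {
  "rows": [
    [[0,0,0],0],
    [[0,0,0],0]
  ]
}}

```text
time_s: 4.12
eef_pos: [0.438, 0.217, 0.1225]
tool_rot: [[0.959, -0.285, -0.001], [-0.285, -0.959, -0.0], [-0.0, 0.001, -1.0]]
ft_force: [-1.5, -0.8, -0.3]
finger_gap: 0.0654
finger_force: 0.0
```

{"api": "drive_tool", "payload": {
  "rows": [
    [[0.7,-1.2,3],0],
    [[0.7,-1.2,6],0],
    [[0.7,-1.2,9],0],
    [[0.7,-1.2,10.7],0],
    [[0.7,-1.2,10.7],0]
  ]
}}

```text
time_s: 4.75
eef_pos: [0.4482, 0.2247, 0.0153]
tool_rot: [[0.957, -0.289, -0.002], [-0.289, -0.957, -0.001], [-0.002, 0.001, -1.0]]
ft_force: [-0.8, 0.1, -0.6]
finger_gap: 0.0657
finger_force: 0.0
```

Run:
```python
from h import *
ims=[]
for n in("top","scene"):
  c=vision.camera(n); P=[.515,.206,.05]; u,v=proj(c,P)[0].astype(int); ims.append(cv2.resize(c["img"][v-45:v+45,u-60:u+60],(400,300),interpolation=2))
cv2.imwrite("pics/a.png",np.hstack(ims)); print(robot.get_state()["eef_pos"])
```

```text
[0.44912862 0.2255315  0.01638648]
```

View pics/a.png

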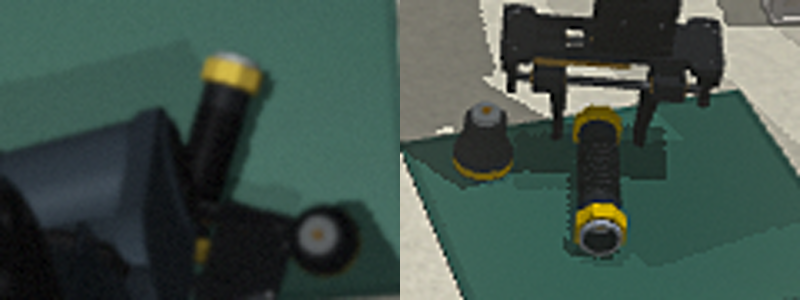

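The right half shows the fingers straddling the rear collar at about (597,125). The mouth is free at (600,237), and the head is clear. I lower and close next.

{"api": "drive_tool", "payload": {
  "rows": [
    [[0,0,0.9],0],
    [[0,0,0.9],0]
  ]
}}

```text
time_s: 5.1
eef_pos: [0.4484, 0.2264, 0.0067]
tool_rot: [[0.958, -0.286, 0.0], [-0.286, -0.958, -0.0], [0.0, 0.0, -1.0]]
ft_force: [-0.2, -0.5, 0.4]
finger_gap: 0.0651
finger_force: 0.0
```

{"api": "drive_tool", "payload": {
  "rows": [
    [[0,0,0],0],
    [[0,0,0],0],
    [[0,0,0],0],
    [[0,0,0],0]
  ],
  "jaw": 0.3
}}

```text
time_s: 5.6
eef_pos: [0.4482, 0.2266, 0.0067]
tool_rot: [[0.958, -0.286, -0.0], [-0.286, -0.958, -0.0], [-0.0, 0.0, -1.0]]
ft_force: [-0.5, -0.5, 1.6]
finger_gap: 0.0416
finger_force: 30.0
```

{"api": "drive_tool", "payload": {
  "rows": [
    [[0,0,-0.5],0],
    [[0,0,-1],0],
    [[0,0,-1.5],0],
    [[0,0,-2],0],
    [[0,0,-2],0]
  ]
}}

```text
time_s: 6.22
eef_pos: [0.4486, 0.2267, 0.0271]
tool_rot: [[0.958, -0.286, 0.001], [-0.286, -0.958, 0.0], [0.001, -0.0, -1.0]]
ft_force: [-0.4, 0.2, -2.4]
finger_gap: 0.0418
finger_force: 30.0
```

```bash
cat > look.py <<'E'
from h import *
import sys
def look(name,P,qs=("barrel_mouth","battery_tip","torch_barrel"),w=60):
  ims=[]
  for n in("top","scene"):
    c=vision.camera(n); u,v=proj(c,P)[0].astype(int); h=w*3//4
    u=np.clip(u,w,511-w); v=np.clip(v,h,383-h)
    ims.append(cv2.resize(c["img"][v-h:v+h,u-w:u+w],(400,300),interpolation=2))
    for q in qs:
      print(n,q,[(np.round(x["centre"],4).tolist(),round(x["conf"],2)) for x in models.mark_of(n,q)[:1]])
  cv2.imwrite(f"pics/{name}.png",np.hstack(ims)); s=robot.get_state(); print(s["time_s"],s["eef_pos"].round(4),s["finger_gap"])
E
python3 -c "
from look import *
look('b',[.515,.206,.05])"
```

```text
top barrel_mouth [([0.5903, 0.1885, 0.0228], 0.83)]
top battery_tip []
top torch_barrel [([0.5112, 0.209, 0.0301], 0.85)]
scene barrel_mouth [([0.589, 0.1869, 0.0242], 0.91)]
scene battery_tip [([0.5418, 0.2293, 0.0007], 0.42)]
scene torch_barrel [([0.5168, 0.2103, 0.0326], 0.57)]
6.625 [0.4484 0.2267 0.0265] 0.041715992606392326
```

View pics/b.png

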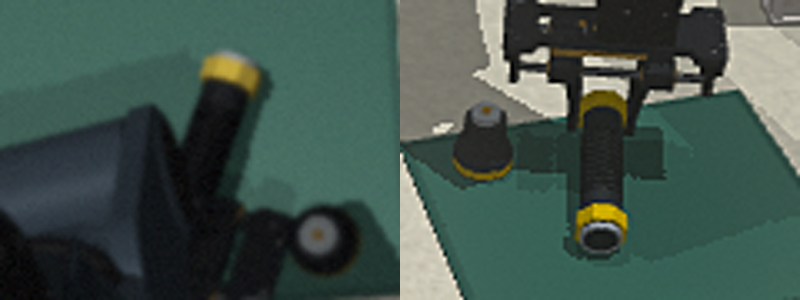

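The barrel hinges in the grip: its tail is up by 20 mm and its mouth is still on the mat at about (600,237). I keep raising it.

{"api": "drive_tool", "payload": {
  "rows": [
    [[0,0,-1],0],
    [[0.3,0,-2],0],
    [[0.6,0,-3],0],
    [[0.9,0,-4],0],
    [[1.2,0,-5],0]
  ]
}}

```text
time_s: 7.25
eef_pos: [0.4602, 0.2231, 0.0775]
tool_rot: [[0.958, -0.286, 0.0], [-0.286, -0.958, 0.0], [0.0, -0.0, -1.0]]
ft_force: [-0.0, -0.0, -3.1]
finger_gap: 0.0416
finger_force: 30.0
```

{"api": "drive_tool", "payload": {
  "rows": [
    [[0,0,0],0],
    [[0,0,0],0]
  ]
}}

```text
time_s: 7.5
eef_pos: [0.4596, 0.2231, 0.0765]
tool_rot: [[0.958, -0.286, -0.0], [-0.286, -0.958, -0.0], [-0.0, 0.0, -1.0]]
ft_force: [-1.0, 0.3, -2.1]
finger_gap: 0.0421
finger_force: 30.0
```

```bash
python3 -c "
from look import *
look('c',[.515,.206,.05])"
```

```text
top barrel_mouth [([0.589, 0.1886, 0.0257], 0.63)]
top battery_tip [([0.6173, 0.1768, 0.0112], 0.62)]
top torch_barrel [([0.5182, 0.207, 0.0594], 0.92)]
scene barrel_mouth [([0.5865, 0.1839, 0.0313], 0.89)]
scene battery_tip [([0.5304, -0.2175, 0.0002], 0.46)]
scene torch_barrel [([0.5194, 0.2074, 0.0599], 0.61)]
7.9 [0.4597 0.2231 0.0763] 0.04181182381191704
```

View pics/c.png

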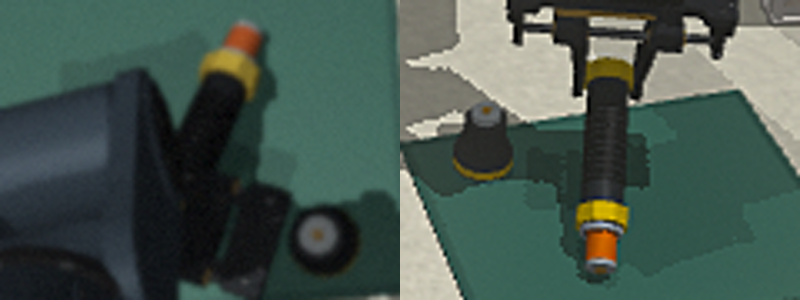

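The stick now shows about 30 mm past the mouth, from about (605,228) to (600,265), with its tip on the mat. I raise the barrel a little more for a better hold on the stick.

{"api": "drive_tool", "payload": {
  "rows": [
    [[0.1,0,-0.5],0],
    [[0.2,0,-1],0],
    [[0.2,0,-1.5],0],
    [[0.2,0,-1.5],0]
  ]
}}

```text
time_s: 8.4
eef_pos: [0.4622, 0.2227, 0.0922]
tool_rot: [[0.958, -0.286, 0.001], [-0.286, -0.958, 0.0], [0.001, -0.001, -1.0]]
ft_force: [-0.3, -0.2, -1.9]
finger_gap: 0.0417
finger_force: 30.0
```

```bash
python3 -c "
from look import *
look('d',[.515,.206,.05])"
```

```text
top barrel_mouth [([0.5851, 0.1904, 0.0341], 0.91)]
top battery_tip [([0.6194, 0.1749, 0.0117], 0.53)]
top torch_barrel [([0.5175, 0.2065, 0.0735], 0.75)]
scene barrel_mouth [([0.5847, 0.185, 0.0382], 0.72)]
scene battery_tip [([0.6185, 0.1791, 0.0146], 0.72)]
scene torch_barrel [([0.5224, 0.211, 0.0721], 0.6)]
8.8 [0.4617 0.2225 0.0914] 0.041935875909692485
```

View pics/d.png

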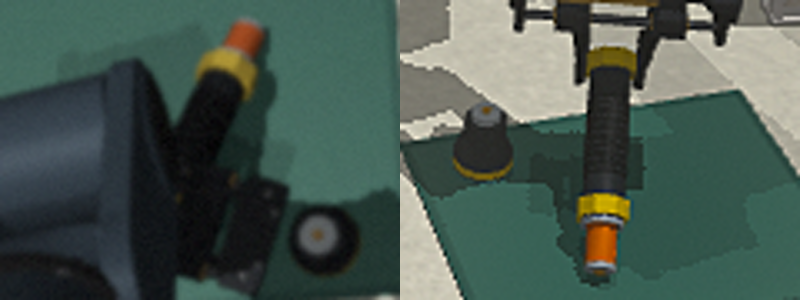

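Exposure is about 42 mm and the barrel now holds rigidly in the grip. I go a bit higher, then lower along an arc while dragging backwards, so that the stick is not pushed in again.

{"api": "drive_tool", "payload": {
  "rows": [
    [[0,0,-0.4],0],
    [[0,0,-0.8],0],
    [[0,0,-1],0]
  ]
}}

```text
time_s: 9.18
eef_pos: [0.462, 0.2226, 0.102]
tool_rot: [[0.958, -0.286, 0.001], [-0.286, -0.958, 0.0], [0.001, -0.0, -1.0]]
ft_force: [0.9, 0.1, -1.8]
finger_gap: 0.0418
finger_force: 30.0
```

{"api": "drive_tool", "payload": {
  "rows": [
    [[-0.6,0,0.5],0],
    [[-1.1,0,1],0],
    [[-1.5,0,1.5],0],
    [[-1.9,0,2],0],
    [[-2.2,0,2.5],0]
  ]
}}

```text
time_s: 9.8
eef_pos: [0.4406, 0.229, 0.0762]
tool_rot: [[0.958, -0.286, 0.0], [-0.286, -0.958, 0.0], [0.0, -0.0, -1.0]]
ft_force: [1.6, 0.9, -1.1]
finger_gap: 0.0418
finger_force: 30.0
```

{"api": "drive_tool", "payload": {
  "rows": [
    [[-0.3,0,0.6],0],
    [[-0.6,0,1.2],0],
    [[-0.8,0,1.8],0],
    [[-1.1,0,2.5],0],
    [[-1.1,0,2.5],0]
  ]
}}

```text
time_s: 10.42
eef_pos: [0.4293, 0.2319, 0.0509]
tool_rot: [[0.958, -0.286, -0.002], [-0.286, -0.958, -0.0], [-0.002, 0.001, -1.0]]
ft_force: [-0.6, 0.2, 0.5]
finger_gap: 0.0419
finger_force: 30.0
```

```bash
python3 -c "
from look import *
look('e',[.515,.206,.05])"
```

```text
top barrel_mouth [([0.5652, 0.1961, 0.0267], 0.62)]
top battery_tip [([0.4544, 0.1171, -0.001], 0.67)]
top torch_barrel [([0.4908, 0.2132, 0.0447], 0.86)]
scene barrel_mouth [([0.5647, 0.1906, 0.0241], 0.81)]
scene battery_tip [([0.5616, 0.191, 0.0287], 0.73)]
scene torch_barrel [([0.4961, 0.2155, 0.0461], 0.61)]
10.825 [0.4301 0.232  0.0517] 0.041692918304222545
```

View pics/e.png

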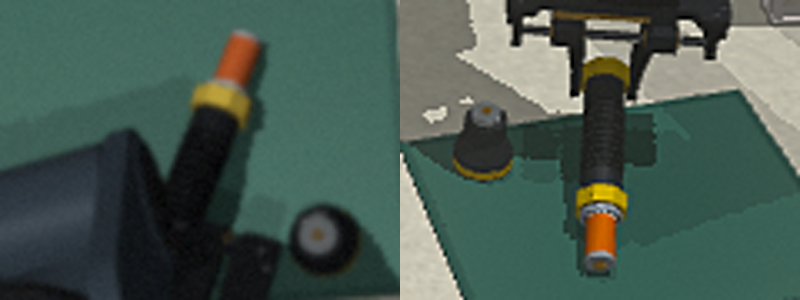

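The stick still shows roughly 45 mm, the mouth is down at about (603,200), and tilt is about 19°. I lower it the rest of the way.

{"api": "drive_tool", "payload": {
  "rows": [
    [[-0.3,0,0.8],0],
    [[-0.5,0,1.6],0],
    [[-0.7,0,2.4],0],
    [[-0.8,0,3.2],0],
    [[-0.8,0,3.9],0]
  ]
}}

```text
time_s: 11.45
eef_pos: [0.422, 0.2343, 0.0118]
tool_rot: [[0.958, -0.286, -0.001], [-0.286, -0.958, -0.0], [-0.001, 0.001, -1.0]]
ft_force: [-1.2, 0.8, 0.5]
finger_gap: 0.0414
finger_force: 30.0
```

{"api": "drive_tool", "payload": {
  "rows": [
    [[0,0,0.3],0],
    [[0,0,0.5],0],
    [[0,0,0.5],0]
  ]
}}

```text
time_s: 11.82
eef_pos: [0.4226, 0.2343, 0.0077]
tool_rot: [[0.958, -0.286, 0.0], [-0.286, -0.958, 0.0], [0.0, -0.0, -1.0]]
ft_force: [-1.3, -0.2, 0.4]
finger_gap: 0.0418
finger_force: 30.0
```

```bash
python3 -c "
from look import *
look('f',[.515,.206,.05])"
```

```text
top barrel_mouth [([0.5645, 0.1965, 0.0223], 0.68)]
top battery_tip [([0.6106, 0.1763, 0.0173], 0.65)]
top torch_barrel [([0.4869, 0.2172, 0.0248], 0.77)]
scene barrel_mouth [([0.5652, 0.1944, 0.0265], 0.73)]
scene battery_tip [([0.6177, 0.1805, 0.0185], 0.55)]
scene torch_barrel [([0.4905, 0.2205, 0.024], 0.92)]
12.225 [0.4226 0.2343 0.0076] 0.04160030103070283
```

View pics/f.png

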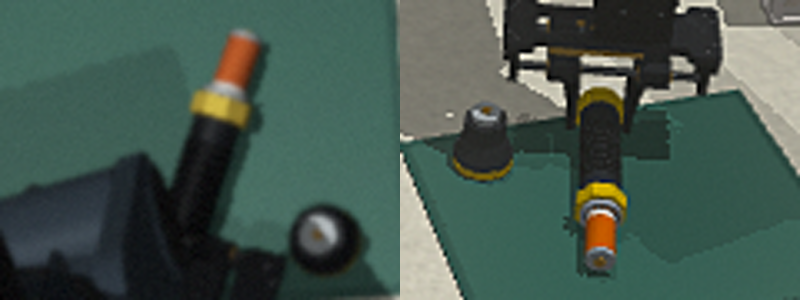

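The barrel is level with about 50 mm of stick showing. I release and rise.

{"api": "drive_tool", "payload": {
  "rows": [
    [[0,0,0.1],0],
    [[0,0,0.1],0],
    [[0,0,0.1],0],
    [[0,0,0.1],0],
    [[0,0,0.1],0]
  ],
  "jaw": 0.75
}}

```text
time_s: 12.85
eef_pos: [0.4226, 0.2343, 0.0066]
tool_rot: [[0.958, -0.286, 0.0], [-0.286, -0.958, 0.0], [0.0, -0.0, -1.0]]
ft_force: [-0.3, -0.2, 0.5]
finger_gap: 0.0652
finger_force: 0.0
```

{"api": "drive_tool", "payload": {
  "rows": [
    [[0,0,-1],0],
    [[0,0,-3],0],
    [[0,0,-6],0],
    [[-4,0,-10],0],
    [[-4,0,-10],0]
  ]
}}

```text
time_s: 13.48
eef_pos: [0.3824, 0.2462, 0.1091]
tool_rot: [[0.959, -0.284, 0.002], [-0.284, -0.959, 0.001], [0.002, -0.001, -1.0]]
ft_force: [-0.3, -0.9, 0.2]
finger_gap: 0.0651
finger_force: 0.0
```

Run:
```python
from look import *
look('g',[.515,.206,.05])
for n in("top","scene"):
  c=vision.camera(n)
  for q,z in(("torch_barrel",.024),("battery_stick",.0225)):
    r=models.cut_out(n,q)
    if not r: print(n,q,"none"); continue
    v,u=np.nonzero(r[0]["region"]); P=unproj(c,np.c_[u,v],z)[:,:2]
    m=P.mean(0); w,V=np.linalg.eigh(np.cov((P-m).T)); d=V[:,1]*np.sign(V[0,1]); t=(P-m)@d
    print(n,q,r[0]["conf"],len(u),m.round(4),np.degrees(np.arctan2(d[1],d[0])).round(2),"far end",(m+d*t.max()).round(4),"near",(m+d*t.min()).round(4))
```

```text
top barrel_mouth [([0.5648, 0.1956, 0.0262], 0.76)]
top battery_tip [([0.6086, 0.1777, 0.017], 0.49)]
top torch_barrel [([0.4866, 0.2162, 0.0193], 0.77)]
scene barrel_mouth [([0.5647, 0.1934, 0.0241], 0.77)]
scene battery_tip [([0.5646, 0.1931, 0.0243], 0.73)]
scene torch_barrel [([0.4923, 0.2193, 0.0231], 0.75)]
13.875 [0.3845 0.2455 0.1058] 0.06521747773967339
top torch_barrel 0.76 887 [0.4939 0.2143] -17.66 far end [0.567  0.1911] near [0.4173 0.2387]
top battery_stick 0.69 210 [0.5911 0.185 ] -20.23 far end [0.6148 0.1762] near [0.5671 0.1938]
scene torch_barrel 0.75 535 [0.4861 0.2154] -18.06 far end [0.5765 0.1859] near [0.394  0.2454]
scene battery_stick 0.48 165 [0.5902 0.1845] -19.11 far end [0.6246 0.1726] near [0.5533 0.1973]
```

{"api": "drive_tool", "payload": {
  "rows": [
    [[5.5,0,0],0.01],
    [[11,0,0],0.02],
    [[16.5,0,0],0.02],
    [[21.4,0,0],0.02],
    [[21.4,0,1],0.02]
  ],
  "jaw": 0.6
}}

```text
time_s: 14.8
eef_pos: [0.5947, 0.1831, 0.0973]
tool_rot: [[0.951, -0.308, 0.007], [-0.308, -0.951, 0.001], [0.007, -0.003, -1.0]]
ft_force: [-1.0, -0.2, -0.2]
finger_gap: 0.0522
finger_force: 0.0
```

{"api": "drive_tool", "payload": {
  "rows": [
    [[0,0,2],0],
    [[0,0,4],0],
    [[0,0,4.5],0],
    [[0,0,4.5],0]
  ]
}}

```text
time_s: 15.3
eef_pos: [0.5883, 0.1848, 0.0513]
tool_rot: [[0.952, -0.305, -0.002], [-0.305, -0.952, -0.0], [-0.001, 0.001, -1.0]]
ft_force: [0.7, 0.3, 1.4]
finger_gap: 0.0524
finger_force: 0.0
```

```bash
python3 -c "
from look import *
look('h',[.56,.19,.05],w=40)"
```

```text
top barrel_mouth []
top battery_tip [([0.4875, 0.2167, 0.0215], 0.24)]
top torch_barrel []
scene barrel_mouth [([0.5642, 0.1934, 0.0258], 0.67)]
scene battery_tip [([0.6166, 0.1809, 0.0202], 0.48)]
scene torch_barrel [([0.4902, 0.2185, 0.0244], 0.71)]
15.7 [0.5895 0.1846 0.0521] 0.052472733288715524
```

View pics/h.png

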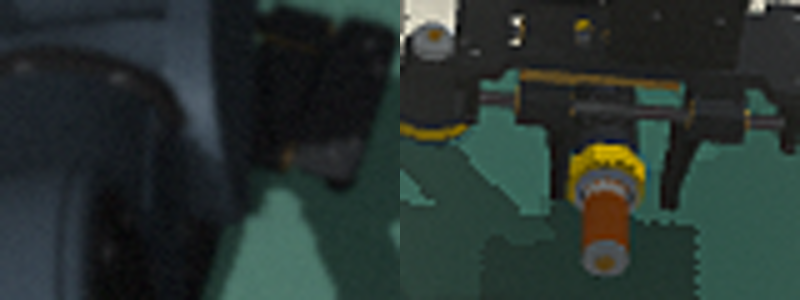

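The fingers, at about (575,190) and (672,190), straddle the stick at (603,225). I lower and grip.

{"api": "drive_tool", "payload": {
  "rows": [
    [[0,0,2],0],
    [[0,0,3.6],0],
    [[0,0,4.35],0],
    [[0,0,4.35],0]
  ]
}}

```text
time_s: 16.2
eef_pos: [0.5884, 0.1844, 0.0067]
tool_rot: [[0.952, -0.305, -0.003], [-0.305, -0.952, -0.0], [-0.002, 0.001, -1.0]]
ft_force: [0.2, 0.3, -0.4]
finger_gap: 0.0522
finger_force: 0.0
```

{"api": "drive_tool", "payload": {
  "rows": [
    [[0,0,0],0],
    [[0,0,0],0],
    [[0,0,0],0],
    [[0,0,0],0]
  ],
  "jaw": 0.15
}}

```text
time_s: 16.7
eef_pos: [0.5895, 0.1846, 0.0084]
tool_rot: [[0.952, -0.305, 0.001], [-0.305, -0.952, 0.0], [0.001, -0.0, -1.0]]
ft_force: [-0.8, -0.1, 1.7]
finger_gap: 0.0251
finger_force: 30.0
```

{"api": "drive_tool", "payload": {
  "rows": [
    [[1,0,0],0],
    [[2.2,0,0],0],
    [[3.5,0,0],0],
    [[5,0,0],0],
    [[6.5,0,0],0]
  ]
}}

```text
time_s: 17.32
eef_pos: [0.6524, 0.1642, 0.008]
tool_rot: [[0.952, -0.305, 0.0], [-0.305, -0.952, -0.0], [0.0, -0.0, -1.0]]
ft_force: [-0.8, 0.3, -1.0]
finger_gap: 0.0252
finger_force: 29.9
```

{"api": "drive_tool", "payload": {
  "rows": [
    [[1,0,0],0],
    [[1.5,0,-1],0],
    [[1.5,0,-3],0],
    [[1.5,0,-6],0],
    [[0,0,-10],0]
  ]
}}

```text
time_s: 17.95
eef_pos: [0.6512, 0.1646, 0.1098]
tool_rot: [[0.952, -0.306, 0.001], [-0.306, -0.952, 0.0], [0.0, -0.0, -1.0]]
ft_force: [0.3, -0.4, -1.6]
finger_gap: 0.0251
finger_force: 29.9
```

```bash
python3 -c "
from look import *
look('i',[.62,.17,.08],qs=('battery_tip','battery_tail','battery_stick','torch_barrel'))"
```

```text
top battery_tip []
top battery_tail []
top battery_stick []
top torch_barrel []
scene battery_tip [([0.679, 0.1602, 0.1199], 0.8)]
scene battery_tail [([0.5742, 0.1844, 0.1256], 0.79)]
scene battery_stick [([0.6239, 0.1707, 0.1227], 0.53)]
scene torch_barrel [([0.6768, 0.1604, 0.114], 0.6)]
18.45 [0.6505 0.1645 0.1067] 0.025050019588792775
```

View pics/i.png

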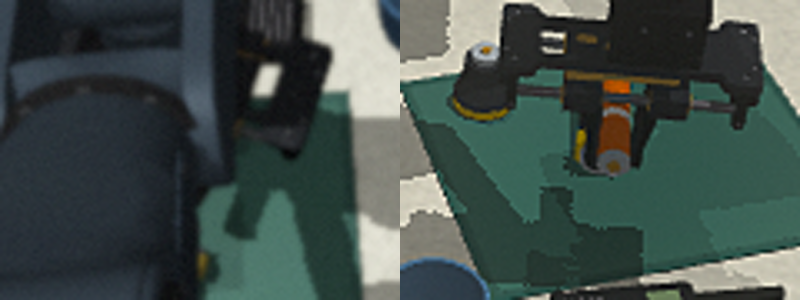

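The stick is held level, between the fingers at about (615,130). Now I need the charger pose precisely, using numbers only since the picture budget is used up.

Run:
```python
from h import *
acc={}
for k in range(3):
 for n in("top","scene"):
  c=vision.camera(n)
  for q in("charger","plus_contact","minus_contact","slide_tab"):
    for x in models.mark_of(n,q)[:1]: acc.setdefault((n,q),[]).append(x["centre"])
  if k==0:
    R=models.cut_out(n,"charger")[0]["region"].astype(np.uint8)
    v,u=np.nonzero(R); P=unproj(c,np.c_[u,v],.022)[:,:2]
    d=np.array([np.cos(-.22),np.sin(-.22)]); e=np.array([-d[1],d[0]]); o=np.array([.533,-.217])
    t=(P-o)@d; s=(P-o)@e
    T=np.arange(-.11,.07,.003); lo=[];hi=[];tt=[]
    for a in T:
      m=abs(t-a)<.002
      if m.sum()>5 and not(-.08<a<-.02): lo.append(s[m].min());hi.append(s[m].max());tt.append(a)
    def rob(y):
      p=np.polyfit(tt,y,1)
      for _ in range(3):
        r=np.abs(np.array(y)-np.polyval(p,tt)); g=r<=max(np.median(r)*2,.001); p=np.polyfit(np.array(tt)[g],np.array(y)[g],1)
      return p
    for y in(lo,hi):
      p=rob(y); print(n,"yaw",round(np.degrees(-.22+np.arctan(p[0])),2),"off",p[1].round(4))
    print("t range",t.min().round(4),t.max().round(4))
for k,v in acc.items(): print(k,np.mean(v,0).round(4),np.std(v,0).round(4))
s=robot.get_state();print(s["time_s"],s["eef_pos"].round(4),s["finger_gap"])
```

```text
top yaw -11.29 off -0.0423
top yaw -11.07 off 0.0463
t range -0.1254 0.1437
scene yaw -11.26 off -0.044
scene yaw -10.05 off 0.0475
t range -0.1292 0.1474
('top', 'charger') [ 0.5327 -0.2163  0.0031] [0.0016 0.0013 0.0005]
('top', 'plus_contact') [ 0.6254 -0.2402  0.037 ] [0.0013 0.0016 0.    ]
('top', 'minus_contact') [ 0.4922 -0.2052  0.0454] [0.0015 0.0011 0.0016]
('top', 'slide_tab') [ 0.4828 -0.2054  0.0779] [0.0016 0.0011 0.0017]
('scene', 'charger') [ 0.533  -0.2177  0.0021] [0.0016 0.001  0.0012]
('scene', 'plus_contact') [ 0.6238 -0.2374  0.0351] [0.0008 0.0007 0.0023]
('scene', 'minus_contact') [ 0.4883 -0.2118  0.0398] [0.0012 0.001  0.0021]
('scene', 'slide_tab') [ 0.4807 -0.2089  0.0764] [0.0002 0.0015 0.0016]
20.05 [0.6511 0.1647 0.1081] 0.025415817304880052
```

{"api": "drive_tool", "payload": {
  "rows": [
    [[0.9,5,-1],-0.03],
    [[1.8,10,-1],-0.06],
    [[2.7,15,-1],-0.09],
    [[3.6,20,-1],-0.112],
    [[4.5,25,-1],-0.112]
  ]
}}

```text
time_s: 20.68
eef_pos: [0.6176, -0.0887, 0.1182]
tool_rot: [[0.98, -0.197, 0.001], [-0.197, -0.98, -0.0], [0.001, 0.0, -1.0]]
ft_force: [0.7, 0.4, -0.9]
finger_gap: 0.0251
finger_force: 30.0
```

{"api": "drive_tool", "payload": {
  "rows": [
    [[0,4.5,0],0],
    [[0,9,0],0],
    [[0,12,0],0],
    [[0,12,0],0]
  ]
}}

```text
time_s: 21.18
eef_pos: [0.5939, -0.2075, 0.1182]
tool_rot: [[0.98, -0.201, 0.001], [-0.201, -0.98, -0.001], [0.001, 0.001, -1.0]]
ft_force: [0.4, 0.6, -1.3]
finger_gap: 0.0252
finger_force: 30.0
```

Run:
```python
from h import *
for k in range(2):
 for n in("top","scene"):
  c=vision.camera(n)
  for q in("battery_tip","battery_tail","plus_contact"):
    print(n,q,[(np.round(x["centre"],4).tolist(),round(x["conf"],2)) for x in models.mark_of(n,q)[:1]])
s=robot.get_state();p=s["eef_pos"];R=s["tool_rot"]
print(s["time_s"],p.round(4),np.degrees(np.arctan2(R[1,0],R[0,0])),s["finger_gap"])
print("to go tool cm",(R.T@(np.array([.5936,-.2286,.0264])-p)*100).round(2))
```

```text
top battery_tip []
top battery_tail [([0.5703, -0.1235, 0.0027], 0.65)]
top plus_contact []
scene battery_tip [([0.6222, -0.2066, 0.1313], 0.58)]
scene battery_tail [([0.5141, -0.1899, 0.1345], 0.7)]
scene plus_contact [([0.6259, -0.2366, 0.0354], 0.66)]
top battery_tip []
top battery_tail [([0.5429, 0.2266, 0.0022], 0.32)]
top plus_contact []
scene battery_tip [([0.6215, -0.2066, 0.1269], 0.7)]
scene battery_tail [([0.5165, -0.1899, 0.1326], 0.65)]
scene plus_contact [([0.6228, -0.2382, 0.0356], 0.8)]
21.975 [ 0.5941 -0.2048  0.1181] -11.354467903946617 0.02501790648247802
to go tool cm [0.42 2.35 9.17]
```

{"api": "drive_tool", "payload": {
  "rows": [
    [[0.4,2.35,0],0],
    [[0.4,2.35,2],0],
    [[0.4,2.35,4],0],
    [[0.4,2.35,6],0],
    [[0.4,2.35,7],0]
  ]
}}

```text
time_s: 22.6
eef_pos: [0.5927, -0.2292, 0.0466]
tool_rot: [[0.98, -0.198, -0.001], [-0.198, -0.98, 0.001], [-0.002, -0.0, -1.0]]
ft_force: [0.6, -0.7, -2.2]
finger_gap: 0.0251
finger_force: 30.0
```

Run:
```python
from h import *
for k in range(2):
 for n in("top","scene"):
  c=vision.camera(n)
  for q in("battery_tip","battery_tail","plus_contact","minus_contact"):
    print(n,q,[(np.round(x["centre"],4).tolist(),round(x["conf"],2)) for x in models.mark_of(n,q)[:1]])
s=robot.get_state();p=s["eef_pos"];R=s["tool_rot"]
print(s["time_s"],p.round(4),np.degrees(np.arctan2(R[1,0],R[0,0])),s["finger_gap"])
print("to go tool cm",(R.T@(np.array([.5936,-.2286,.0264])-p)*100).round(2))
```

```text
top battery_tip []
top battery_tail [([0.4872, 0.2169, 0.0227], 0.71)]
top plus_contact []
top minus_contact []
scene battery_tip [([0.6207, -0.2296, 0.0599], 0.44)]
scene battery_tail [([0.5171, -0.2193, 0.0644], 0.47)]
scene plus_contact [([0.6223, -0.241, 0.0355], 0.61)]
scene minus_contact []
top battery_tip []
top battery_tail []
top plus_contact []
top minus_contact [([0.7459, 0.1603, 0.001], 0.32)]
scene battery_tip [([0.6212, -0.2318, 0.0598], 0.54)]
scene battery_tail [([0.5157, -0.219, 0.0642], 0.45)]
scene plus_contact [([0.6227, -0.2378, 0.0342], 0.68)]
scene minus_contact []
23.6 [ 0.5933 -0.2286  0.048 ] -11.360422891412306 0.025301886886325946
to go tool cm [ 0.03 -0.01  2.16]
```

{"api": "drive_tool", "payload": {
  "rows": [
    [[0,0.1,0.6],0],
    [[0,0.1,1.2],0],
    [[0,0.1,1.7],0],
    [[0,0.1,1.7],0]
  ]
}}

```text
time_s: 24.1
eef_pos: [0.593, -0.2293, 0.0303]
tool_rot: [[0.98, -0.197, -0.001], [-0.197, -0.98, 0.001], [-0.001, -0.001, -1.0]]
ft_force: [0.8, 0.4, -5.1]
finger_gap: 0.0253
finger_force: 30.0
```

{"api": "drive_tool", "payload": {
  "rows": [
    [[0,0,0.15],0],
    [[0,0,0.3],0],
    [[0,0,0.3],0]
  ]
}}

```text
time_s: 24.48
eef_pos: [0.5933, -0.2294, 0.0294]
tool_rot: [[0.98, -0.197, 0.0], [-0.197, -0.98, 0.0], [0.0, -0.0, -1.0]]
ft_force: [-1.5, 1.8, 6.0]
finger_gap: 0.0254
finger_force: 30.0
```

The V pushes back in +y, so I shift that way a little and compare.

{"api": "drive_tool", "payload": {
  "rows": [
    [[0,-0.1,0],0],
    [[0,-0.2,0],0],
    [[0,-0.2,0],0],
    [[0,-0.2,0],0]
  ]
}}

```text
time_s: 24.98
eef_pos: [0.5933, -0.2292, 0.0294]
tool_rot: [[0.981, -0.196, 0.0], [-0.196, -0.981, -0.003], [0.001, 0.003, -1.0]]
ft_force: [-2.7, -3.1, 5.7]
finger_gap: 0.0251
finger_force: 30.0
```

Run:
```python
from h import *
s=robot.get_state();print(s["time_s"],s["eef_pos"].round(4),s["ft_force"],s["moment"],s["finger_force"])
c=vision.camera("scene")
for q in("battery_tip","battery_tail"):
    print(q,[(np.round(x["centre"],4).tolist(),round(x["conf"],2)) for x in models.mark_of("scene",q)[:1]])
s=robot.get_state();print(s["time_s"],s["eef_pos"].round(4),s["ft_force"],s["moment"])
```

```text
24.975 [ 0.5933 -0.2292  0.0294] [-2.71606139 -3.06002674  5.69168878] [-0.36229901  0.54602768 -0.07932599] 29.95897752523888
battery_tip [([0.5146, -0.2166, 0.0431], 0.6)]
battery_tail [([0.5154, -0.2145, 0.0457], 0.58)]
25.125 [ 0.5933 -0.2293  0.0294] [-2.82330171 -3.14485204  5.56421208] [-0.37304835  0.60221886 -0.02127957]
```

The lateral force flips sign while the position stays put, so the stick sits in the V. I release it.

{"api": "drive_tool", "payload": {
  "rows": [
    [[0,0.13,-0.1],0],
    [[0,0.13,-0.2],0]
  ]
}}

```text
time_s: 25.38
eef_pos: [0.5933, -0.2293, 0.0296]
tool_rot: [[0.98, -0.197, 0.0], [-0.197, -0.98, -0.001], [0.0, 0.0, -1.0]]
ft_force: [0.6, -1.3, -6.6]
finger_gap: 0.0254
finger_force: 30.0
```

{"api": "drive_tool", "payload": {
  "rows": [
    [[0,0,0],0],
    [[0,0,0],0],
    [[0,0,0],0]
  ],
  "jaw": 0.55
}}

```text
time_s: 25.75
eef_pos: [0.5935, -0.2287, 0.0302]
tool_rot: [[0.98, -0.197, 0.0], [-0.197, -0.98, 0.0], [0.0, -0.0, -1.0]]
ft_force: [-0.2, -0.3, -0.2]
finger_gap: 0.0449
finger_force: 0.0
```

{"api": "drive_tool", "payload": {
  "rows": [
    [[0,0,-1],0],
    [[0,0,-3],0],
    [[0,0,-6],0],
    [[-5,0,-11],0],
    [[-11,0,-14],0]
  ]
}}

```text
time_s: 26.38
eef_pos: [0.4971, -0.2103, 0.1675]
tool_rot: [[0.981, -0.196, 0.005], [-0.196, -0.981, -0.004], [0.006, 0.003, -1.0]]
ft_force: [-1.3, -0.8, 0.7]
finger_gap: 0.0476
finger_force: 0.0
```

{"api": "drive_tool", "payload": {
  "rows": [
    [[-5,0,0],0],
    [[-10,0,0],0],
    [[-10,0,0],0]
  ],
  "jaw": 0
}}

```text
time_s: 26.75
eef_pos: [0.3943, -0.1874, 0.1653]
tool_rot: [[0.98, -0.198, -0.003], [-0.198, -0.98, 0.002], [-0.003, -0.001, -1.0]]
ft_force: [0.1, 0.0, 0.7]
finger_gap: 0.0258
finger_force: 0.0
```

Run:
```python
from h import *
o=np.array([.533,-.216]); d=np.array([.981,-.194]); e=np.array([.194,.981])
for k in range(2):
 for n in("top","scene"):
  c=vision.camera(n)
  for q in("battery_tip","battery_tail","battery_stick","plus_contact","minus_contact","slide_tab"):
    for x in models.mark_of(n,q)[:1]:
      p=np.array(x["centre"]); print(n,q,p.round(4),round(x["conf"],2),"t,s",((p[:2]-o)@d).round(4),((p[:2]-o)@e).round(4))
  r=models.cut_out(n,"battery_stick")
  if r:
    v,u=np.nonzero(r[0]["region"]); P=unproj(c,np.c_[u,v],.0404)[:,:2]; t=(P-o)@d; s=(P-o)@e
    print(n,"mask",r[0]["conf"],len(u),t.min().round(4),t.max().round(4),s.min().round(4),s.max().round(4))
s=robot.get_state();p=s["eef_pos"];R=s["tool_rot"]
print(s["time_s"],p.round(4),np.degrees(np.arctan2(R[1,0],R[0,0])),s["finger_gap"])
```

```text
top battery_tip [ 0.6146 -0.2345  0.0385] 0.61 t,s 0.0836 -0.0023
top battery_tail [ 0.5207 -0.2146  0.0379] 0.78 t,s -0.0123 -0.001
top battery_stick [ 0.5675 -0.2257  0.04  ] 0.6 t,s 0.0357 -0.0028
top plus_contact [ 0.6282 -0.2389  0.0355] 0.57 t,s 0.0978 -0.004
top minus_contact [ 0.4911 -0.2034  0.0425] 0.59 t,s -0.0435 0.0042
top slide_tab [ 0.4821 -0.2078  0.0759] 0.61 t,s -0.0515 -0.0018
top mask 0.83 341 -0.0135 0.0867 -0.0117 0.0118
scene battery_tip [ 0.6203 -0.2296  0.0393] 0.51 t,s 0.0883 0.0036
scene battery_tail [ 0.5633 -0.2242  0.0407] 0.63 t,s 0.0313 -0.0022
scene battery_stick [ 0.5646 -0.2238  0.0418] 0.68 t,s 0.0325 -0.0015
scene plus_contact [ 0.6231 -0.236   0.0356] 0.78 t,s 0.0923 -0.0021
scene minus_contact [ 0.4878 -0.2107  0.0398] 0.59 t,s -0.0454 -0.0036
scene slide_tab [ 0.4789 -0.2076  0.0772] 0.53 t,s -0.0547 -0.0023
scene mask 0.49 270 -0.0243 0.0769 -0.0151 0.0146
top battery_tip [ 0.6165 -0.2344  0.0398] 0.86 t,s 0.0855 -0.0019
top battery_tail [ 0.5224 -0.2167  0.0378] 0.65 t,s -0.0103 -0.0027
top battery_stick [ 0.5699 -0.2224  0.0388] 0.86 t,s 0.0374 0.0009
top plus_contact [ 0.6266 -0.2378  0.0374] 0.95 t,s 0.0961 -0.0032
top minus_contact [ 0.4939 -0.2027  0.0443] 0.69 t,s -0.0409 0.0055
top slide_tab [ 0.474  -0.3579 -0.0011] 0.54 t,s -0.0304 -0.1506
top mask 0.93 421 -0.0167 0.0872 -0.0132 0.0133
scene battery_tip [ 0.6188 -0.2305  0.0411] 0.83 t,s 0.087 0.0024
scene battery_tail [ 0.515  -0.211   0.0404] 0.77 t,s -0.0186 0.0014
scene battery_stick [ 0.5641 -0.2235  0.0428] 0.73 t,s 0.032 -0.0013
scene plus_contact [ 0.6228 -0.2349  0.0348] 0.98 t,s 0.0918 -0.0011
scene slide_tab [ 0.4813 -0.2036  0.0754] 0.49 t,s -0.0531 0.0021
scene mask 0.77 276 -0.0285 0.0803 -0.0168 0.013
28.35 [ 0.3981 -0.1897  0.1641] -11.359101886881657 0.0003075290737192618
```

The stick is in the cradle: its centre is about 35 mm ahead of the charger's origin and its tip about 9 mm short of the plate. I now push the tab from behind.

{"api": "drive_tool", "payload": {
  "rows": [
    [[3,0,3],0],
    [[4.7,0,6],0],
    [[4.7,0,9],0],
    [[4.7,0,11.2],0],
    [[4.7,0,11.2],0]
  ]
}}

```text
time_s: 28.98
eef_pos: [0.4432, -0.1982, 0.0508]
tool_rot: [[0.98, -0.197, -0.003], [-0.197, -0.98, 0.002], [-0.003, -0.002, -1.0]]
ft_force: [-1.2, 0.9, 0.3]
finger_gap: 0.0005
finger_force: 0.0
```

{"api": "drive_tool", "payload": {
  "rows": [
    [[0.6,0,0],0],
    [[1.2,0,0],0],
    [[1.8,0,0],0],
    [[2.4,0,0],0],
    [[3,0,0],0]
  ]
}}

```text
time_s: 29.6
eef_pos: [0.4732, -0.2045, 0.0522]
tool_rot: [[0.98, -0.197, -0.002], [-0.197, -0.98, 0.001], [-0.002, -0.001, -1.0]]
ft_force: [-1.1, 0.2, 1.1]
finger_gap: 0.0004
finger_force: 1.1
```

{"api": "drive_tool", "payload": {
  "rows": [
    [[0.5,0,0],0],
    [[1,0,0],0],
    [[1.5,0,0],0],
    [[2,0,0],0],
    [[2,0,0],0]
  ]
}}

```text
time_s: 30.22
eef_pos: [0.494, -0.2091, 0.0521]
tool_rot: [[0.98, -0.197, 0.001], [-0.197, -0.98, -0.001], [0.001, 0.0, -1.0]]
ft_force: [-1.9, 0.1, -0.0]
finger_gap: 0.0006
finger_force: 0.3
```

```bash
cat > m.py <<'E'
from h import *
o=np.array([.533,-.216]); d=np.array([.981,-.194]); e=np.array([.194,.981])
for n in("top","scene"):
  c=vision.camera(n)
  for q in("battery_tip","battery_tail","battery_stick","plus_contact","minus_contact","slide_tab","torch_barrel"):
    for x in models.mark_of(n,q)[:1]:
      p=np.array(x["centre"]); print(n,q,p.round(4),round(x["conf"],2),"t,s",((p[:2]-o)@d).round(4),((p[:2]-o)@e).round(4))
s=robot.get_state();p=s["eef_pos"]
print(s["time_s"],p.round(4),s["ft_force"].round(1),"t,s",((p[:2]-o)@d).round(4),((p[:2]-o)@e).round(4))
E
python3 m.py
```

```text
top battery_stick [0.5414 0.2252 0.0033] 0.62 t,s -0.0774 0.4344
top plus_contact [ 0.628  -0.239   0.0366] 0.9 t,s 0.0977 -0.0041
top minus_contact [ 0.4501  0.1158 -0.0009] 0.42 t,s -0.1457 0.3094
top slide_tab [ 0.7484 -0.179  -0.0022] 0.56 t,s 0.2041 0.0781
top torch_barrel [0.4865 0.2155 0.0229] 0.92 t,s -0.1293 0.4143
scene battery_tip [ 0.6187 -0.2289  0.0429] 0.49 t,s 0.0866 0.004
scene battery_tail [ 0.5158 -0.2158  0.0382] 0.83 t,s -0.0169 -0.0031
scene battery_stick [ 0.5631 -0.2269  0.0447] 0.82 t,s 0.0316 -0.0049
scene plus_contact [ 0.6244 -0.2378  0.0346] 0.55 t,s 0.0939 -0.0037
scene minus_contact [ 0.5182 -0.2153  0.0403] 0.74 t,s -0.0147 -0.0022
scene slide_tab [ 0.5113 -0.2148  0.0768] 0.76 t,s -0.0215 -0.003
scene torch_barrel [0.4933 0.2178 0.021 ] 0.64 t,s -0.1231 0.4179
31.025 [ 0.4932 -0.2088  0.0521] [-0.3  0.7  0.4] t,s -0.0404 -0.0007
```

{"api": "drive_tool", "payload": {
  "rows": [
    [[0.3,0,0],0],
    [[0.6,0,0],0],
    [[0.8,0,0],0],
    [[0.8,0,0],0]
  ]
}}

```text
time_s: 31.52
eef_pos: [0.501, -0.2101, 0.0519]
tool_rot: [[0.98, -0.197, -0.0], [-0.197, -0.98, 0.001], [-0.001, -0.0, -1.0]]
ft_force: [-2.5, 0.7, -0.2]
finger_gap: 0.0005
finger_force: 0.9
```

{"api": "drive_tool", "payload": {
  "rows": [
    [[0.1,0,0],0],
    [[0.2,0,0],0],
    [[0.2,0,0],0]
  ]
}}

```text
time_s: 31.9
eef_pos: [0.5029, -0.2106, 0.052]
tool_rot: [[0.98, -0.197, -0.0], [-0.197, -0.98, 0.0], [-0.0, -0.0, -1.0]]
ft_force: [-1.6, 1.1, -0.6]
finger_gap: 0.0005
finger_force: 1.1
```

{"api": "drive_tool", "payload": {
  "rows": [
    [[0.1,0,0],0],
    [[0.2,0,0],0],
    [[0.2,0,0],0]
  ]
}}

```text
time_s: 32.28
eef_pos: [0.5033, -0.2106, 0.052]
tool_rot: [[0.981, -0.196, -0.003], [-0.196, -0.981, 0.001], [-0.004, -0.001, -1.0]]
ft_force: [-5.2, 0.2, 1.4]
finger_gap: 0.0004
finger_force: 2.9
```

The push force rose exactly at the predicted position. I back off and check.

{"api": "drive_tool", "payload": {
  "rows": [
    [[0.15,0,0],0],
    [[0.15,0,0],0],
    [[0.15,0,0],0]
  ]
}}

```text
time_s: 32.65
eef_pos: [0.5034, -0.2105, 0.0519]
tool_rot: [[0.981, -0.196, -0.006], [-0.196, -0.981, 0.003], [-0.007, -0.001, -1.0]]
ft_force: [-8.5, -0.5, 3.6]
finger_gap: 0.0003
finger_force: 4.2
```

{"api": "drive_tool", "payload": {
  "rows": [
    [[-1,0,0],0],
    [[-3,0,0],0],
    [[-6,0,-3],0],
    [[-8,0,-8],0],
    [[-10,0,-13],0]
  ]
}}

```text
time_s: 33.28
eef_pos: [0.409, -0.1926, 0.1837]
tool_rot: [[0.98, -0.197, 0.003], [-0.197, -0.98, -0.002], [0.004, 0.001, -1.0]]
ft_force: [1.1, -0.3, 0.1]
finger_gap: 0.0006
finger_force: 0.0
```

```bash
python3 m.py; python3 m.py
```

```text
top battery_tip [ 0.6279 -0.2355  0.0388] 0.93 t,s 0.0969 -0.0007
top battery_tail [ 0.5321 -0.2165  0.0384] 0.87 t,s -0.0008 -0.0007
top battery_stick [ 0.5798 -0.2258  0.0398] 0.61 t,s 0.0478 -0.0005
top plus_contact [ 0.6277 -0.2385  0.036 ] 0.82 t,s 0.0973 -0.0037
top minus_contact [ 0.5306 -0.2128  0.041 ] 0.5 t,s -0.003 0.0027
top slide_tab [ 0.5218 -0.2147  0.0799] 0.45 t,s -0.0112 -0.0009
top torch_barrel [0.4847 0.2167 0.0199] 0.75 t,s -0.1313 0.4151
scene battery_tip [ 0.6307 -0.232   0.0391] 0.6 t,s 0.0989 0.0033
scene battery_tail [ 0.5287 -0.2187  0.0409] 0.74 t,s -0.0037 -0.0035
scene battery_stick [ 0.5753 -0.227   0.0424] 0.46 t,s 0.0436 -0.0026
scene plus_contact [ 0.6245 -0.2365  0.0342] 0.74 t,s 0.0937 -0.0024
scene minus_contact [ 0.5261 -0.2226  0.0402] 0.75 t,s -0.0055 -0.0078
scene slide_tab [ 0.5207 -0.2136  0.0755] 0.62 t,s -0.0125 -0.0
scene torch_barrel [0.4924 0.22   0.0223] 0.66 t,s -0.1244 0.4198
34.075 [ 0.4084 -0.1917  0.1818] [ 0.6 -1.1 -0.2] t,s -0.127 -0.0003
top battery_tail [ 0.5317 -0.217   0.0404] 0.62 t,s -0.0011 -0.0012
top battery_stick [ 0.5
[... 152 characters left out ...]
19] 0.52 t,s -0.0006 0.0028
top slide_tab [0.5436 0.2274 0.0013] 0.75 t,s -0.0756 0.437
top torch_barrel [0.4841 0.2168 0.0238] 0.59 t,s -0.1319 0.4151
scene battery_tip [ 0.631  -0.2281  0.0394] 0.51 t,s 0.0985 0.0071
scene battery_tail [ 0.5261 -0.2154  0.038 ] 0.72 t,s -0.0069 -0.0008
scene battery_stick [ 0.5773 -0.2257  0.0422] 0.62 t,s 0.0453 -0.0009
scene plus_contact [ 0.6252 -0.2392  0.0369] 0.57 t,s 0.0949 -0.0049
scene minus_contact [ 0.5279 -0.2217  0.04  ] 0.76 t,s -0.0039 -0.0066
scene slide_tab [ 0.5202 -0.2138  0.0725] 0.45 t,s -0.013 -0.0003
scene torch_barrel [0.4936 0.2194 0.0235] 0.61 t,s -0.1231 0.4195
34.875 [ 0.4084 -0.1918  0.1821] [-0.3  0.5 -0.1] t,s -0.1269 -0.0004
```

The tip is at the plate, the minus contact is at the tail, the stick is in line with the cradle, and the barrel lies on the mat. I hand the job in.

```bash
python3 -c "
from rig import order
print(order.job_done())"
```

```text
the job is handed in; nothing more can be done
None
```

I handed the job in at about 35 s of the 61 s allowed. The stick lies in the cradle between both contacts with its button at the plus, and the barrel lies on the mat. I checked this from network position readings and the push force, not a final picture, and the hand-in returned no verdict.

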